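Glue and clamp the tealight ledge on its display stand

ROBOT

A 6-joint arm with a two-finger parallel gripper is mounted at the origin on a cart in front of the work surface, level with it; the furniture and walls round the work are solid. World frame = base frame: x ahead of the robot, y to its left, z up, the work surface at z = 0. Lengths are in m, angles in degrees, forces in N, time in s.
With the tool pointing down it reaches from about 0.25 to 0.775 m from the base axis. Payload 8.9 kg.
Tool frame: the origin (TCP) lies between the finger pads; the fingertips stand 17 mm ahead of it and the grasp point (between the pads) lies 2 mm behind it; z points along the fingers, y is the line along which they close (so a half turn about z gives the same grasp; the last joint's range is limited). The gripper opens to 85 mm and grips with 20 to 120 N. Pads are 22 mm wide; open, the fingers measure 114 mm over their backs; the gripper's body (76 mm by 85 mm) begins 54 mm behind the grasp point. The pads swing forward as they close: fully open they stand 13 mm farther back than shut.
Start: joints at [-83.841, 16.656, -8.789, 64.555, 0, 82.019], TCP at [0.128, -0.509, 0.228] pointing down, gripper open.
Joint ranges: [-144.48, 144.48], [-52.06, 99.96], [-74.48, 78.29], [-112.23, 115.85], [-86.99, 84.42], [-180, 180]. Speed limits (degrees/s): [127.2, 127.2, 159.86, 180, 180, 180].

INTERFACE

Orientations are given as a 3x3 rotation matrix whose columns are the frame's x, y, z axes.
In Python, from station import bot, effector, viewer, order gives the robot as it stands. Calls block until the motion is done:
- bot.movep(position, orientation): joint-space move of the TCP to a pose.
- bot.move_straight(position, orientation=None, v=0.15): straight line of the TCP; orientation=None keeps the orientation; v is the mean speed in m/s.
- bot.movej(angles): joint-space move.
- effector.grip(opening): finger opening in m; the grip force is fixed at half the most; returns when the fingers have stopped.
- bot.sleep(seconds).
- bot.solve_ik(position, orientation): joint angles nearest the present ones, or None.
- bot.sense(): the state.
- viewer.camera(name): name is "side" or "top" or "wrist"; returns a dict with "pixels" (400x640x3 uint8, red, green, blue), "z_map" (400x640 float32, m along the optical axis (not along the pixel's ray), 0 where there is no reading), "vertical_fov" (degrees; the focal length in pixels is half the picture's height over the tangent of half this angle, whatever the lens; pixels are square), "cx", "cy" (the principal point, pixels), "R" (3x3) and "t" (3): a world point X has camera coordinates R X + t; the wrist camera has in their place "mount" (4x4, takes a point from camera to tool coordinates, whose origin is the TCP and whose axes are the flange's). Camera axes: x right, y down, z forward; pixel columns grow to the right and rows downward; lengths in m; the calibration is good to about 2 mm. The wrist camera is an equidistant fisheye: a pixel r from the principal point sees the ray r / f radians off the axis. A picture is of the moment at which its call begins: read the wrist's pose just before it.
A pose or a line that the arm cannot do raises bot.Unreachable and nothing moves.
- order.close_job(): hands the job in; it is judged then, once.
The state is a dict: "t": time; "joints": joint angles; "dq": joint speeds; "joint_efforts": joint torques, N m; "tcp_pos": TCP position; "eef_rot": TCP orientation; "ft_force": force on the tool from outside, world axes, zero at the start; "wrist_torque": the same for the moment, N m; "gripper_width": finger opening in m; "gripper_force": force on a finger pad.
Only numpy, scipy, OpenCV 4.12 (cv2) and the standard library are available. Lean on these libraries where they do the work, as an engineer would, in place of code of your own. Each camera call takes 0.05 s, during which the arm holds its last target. There are 200 camera calls.

TASK

Glue the wooden ledge onto the display stand: dip the brush into the brass glue cup, wipe it along the front face of the stand's back board from its left end to its right end, and put the brush back upright in its pot. Then stand the ledge on the base, tray to the front, centred and flush against the back board, and clip every spring clamp from the caddy down over the top edge so that it grips board and ledge together, spread along the ledge with at least one towards each end. Leave the tealights alone and do not tip the glue cup.

Things in the scene. Friction and masses are not known exactly. Their poses are not given: they have to be found in the camera images.
- stand_face (a point): fixed dark-brown wooden display stand: base 100 x 270 mm, its top 14 mm above the table; on it an upright back board 260 mm long (y), 10 mm thick, top 94 mm above the table. Point on the board's front face, mid length, 51 mm above the table (37 above the base). x into the board (away from the robot), y along it to the robot's left, z up. The base reaches 85 mm in front of this face
- ledge_mid (a point): loose ledge of reddish wood, 240 mm long (y), 74 mm high, 0.2 kg, standing on its underside: an upright leg 10 mm thick, and at its foot in front a 45 mm deep tray with a 14 mm lip. Point: centre of the leg, 37 mm above the underside. x from the tray to the leg's back, z up. The leg's back face (5 mm behind the point) goes against the back board; grasp across the leg's top
- brush_mid (a point): round glue brush 140 mm long, upright in its pot, bristles down: bristles 26 mm across, 28 mm long; steel ferrule 24 mm across up to 48 mm above the tip; then a pale handle 22 mm across with a red end. Point on its axis, 70 mm above the tip; z from tip to handle
- brush_tip (a point): middle of the flat end of the brush's bristles
- pot_floor (a point): dark turned wooden brush pot, fixed, 46 mm high, 66 mm across, with a hole 35 mm wide at its narrowest; the point is the middle of the hole's floor, 10 mm above the table, on which the brush stands
- glue_cup: loose open brass cup that holds the glue, 46 mm high, 63 mm across the rim, about 50 mm wide inside the rim, narrowing to 36 mm at its 2 mm thick floor; origin under its centre on the table, z up
- caddy_rim (a point): plywood tool caddy, fixed, 125 x 272 mm, 75 mm high; the point is the middle of the top of its front wall (16 mm thick, along the caddy's y), on which the spring clamps are parked
- clamp0_grip (a point): black spring clamp with orange pads, 80 g, 24 mm wide, hinge pin along y, parked jaws down, handles up in a V. Squeezing the handles together along x opens the jaws. Point: between the handles, 45 mm above the pin, 17 below their ends; z up. Handles there 50 mm over the outsides when parked, 26 mm and parallel when squeezed to the stop. None if absent
- clamp0_bite (a point): the point midway between clamp 0's jaw pads on a 20 mm stack, 37 mm below the pin (82 below clamp0_grip); pads reach 12 mm above and below it and part 30 to 40 mm when open. On the stand the pin belongs about 14 mm above the back board's top, never under 9 mm, so that the pads bite board and ledge; moves with the front lever
- clamp0_jaw (a joint): opening of clamp 0, rad: 0 shut, about 0.34 on the 16 mm caddy wall, 0.43 on the 20 mm stack of board and ledge, 0.88 fully open (a stop; the sprung handles then need about 15 N)
- clamp1_grip (a point): spring clamp 1, same as clamp 0 (point and axes likewise); None if absent
- clamp1_bite (a point): the same point between the jaw pads of clamp 1
- clamp1_jaw (a joint): opening of clamp 1, rad: 0 shut, about 0.34 on the 16 mm caddy wall, 0.43 on the 20 mm stack of board and ledge, 0.88 fully open
- clamp2_grip (a point): spring clamp 2, same as clamp 0 (point and axes likewise); None if absent
- clamp2_bite (a point): the same point between the jaw pads of clamp 2
- clamp2_jaw (a joint): opening of clamp 2, rad: 0 shut, about 0.34 on the 16 mm caddy wall, 0.43 on the 20 mm stack of board and ledge, 0.88 fully open
- clamp3_grip (a point): spring clamp 3, same as clamp 0 (point and axes likewise); None if absent
- clamp3_bite (a point): the same point between the jaw pads of clamp 3
- clamp3_jaw (a joint): opening of clamp 3, rad: 0 shut, about 0.34 on the 16 mm caddy wall, 0.43 on the 20 mm stack of board and ledge, 0.88 fully open
- tealight_a: bystander: yellowish tealight in an aluminium case, 38 mm across, 18 mm high; to be left alone; origin under its centre
- tealight_b: bystander: yellowish tealight in an aluminium case, 38 mm across, 18 mm high; to be left alone; origin under its centre
- tealight_c: bystander: red tealight in an aluminium case, 38 mm across, 18 mm high; to be left alone; origin under its centre

How it is judged (in metres and radians):
On the way, in this order (a step that is already met when the one before it is completed fails the run):
1. the brush's bristles are dipped into the glue cup (z of brush_tip in the frame of glue_cup between -0.002 and 0.024 m and horizontal distance between brush_tip and glue_cup below 0.02 m), for 0.2 s.
2. the bristles touch the front of the back board towards its left end (contact force between brush and stand above 0.1 N and x of brush_tip in the frame of stand_face between -0.022 and -0.004 m and y of brush_tip in the frame of stand_face between 0.08 and 0.14 m and z of brush_tip in the frame of stand_face between -0.034 and 0.034 m), for 0.1 s.
3. they touch it at the middle (contact force between brush and stand above 0.1 N and x of brush_tip in the frame of stand_face between -0.022 and -0.004 m and y of brush_tip in the frame of stand_face between -0.03 and 0.03 m and z of brush_tip in the frame of stand_face between -0.034 and 0.034 m), for 0.1 s.
4. they touch it towards its right end (contact force between brush and stand above 0.1 N and x of brush_tip in the frame of stand_face between -0.022 and -0.004 m and y of brush_tip in the frame of stand_face between -0.14 and -0.08 m and z of brush_tip in the frame of stand_face between -0.034 and 0.034 m), for 0.1 s.
5. the ledge stands on the base, let go, centred, with its leg at the back board (within 6 mm) (x of ledge_mid in the frame of stand_face between -0.011 and -0.002 m and y of ledge_mid in the frame of stand_face between -0.012 and 0.012 m and z of ledge_mid in the frame of stand_face between -0.004 and 0.004 m and angle between the x axis of ledge_mid and the x axis of stand_face, either way round below 0.1 rad and angle between ledge_mid's own z axis and vertical below 0.1 rad and contact force between the fingers and ledge below 0.1 N and linear speed of ledge below 0.02 m/s), for 0.2 s.
At the end, for the whole second after the job is handed in: Ledge on the base, flush to the back board (gap < 2.5 mm, centred within 12 mm, square within 0.04 rad); every clamp present bites board and ledge (2 N on each), pads well down, one beyond 50 mm left and one beyond 50 mm right of the middle; brush upright in its pot; all at rest (x of ledge_mid in the frame of stand_face between -0.0075 and -0.002 m and y of ledge_mid in the frame of stand_face between -0.012 and 0.012 m and z of ledge_mid in the frame of stand_face between -0.004 and 0.004 m and angle between the x axis of ledge_mid and the x axis of stand_face, either way round below 0.04 rad and angle between ledge_mid's own z axis and vertical below 0.04 rad and contact force between each of clamp0, clamp1, clamp2, clamp3 and ledge above 2 N and contact force between each of clamp0, clamp1, clamp2, clamp3 and stand above 2 N and value of joint clamp0_jaw between 0.3 and 0.6 rad and y of clamp0_bite in the frame of stand_face between -0.122 and 0.122 m and z of clamp0_bite in the frame of stand_face between -0.02 and 0.034 m and linear speed of each of clamp0, clamp1, clamp2, clamp3 below 0.02 m/s and value of joint clamp1_jaw between 0.3 and 0.6 rad and y of clamp1_bite in the frame of stand_face between -0.122 and 0.122 m and z of clamp1_bite in the frame of stand_face between -0.02 and 0.034 m and value of joint clamp2_jaw between 0.3 and 0.6 rad and y of clamp2_bite in the frame of stand_face between -0.122 and 0.122 m and z of clamp2_bite in the frame of stand_face between -0.02 and 0.034 m and value of joint clamp3_jaw between 0.3 and 0.6 rad and y of clamp3_bite in the frame of stand_face between -0.122 and 0.122 m and z of clamp3_bite in the frame of stand_face between -0.02 and 0.034 m and y of any of clamp0_bite, clamp1_bite, clamp2_bite, clamp3_bite in the frame of stand_face above 0.05 m and y of any of clamp0_bite, clamp1_bite, clamp2_bite, clamp3_bite in the frame of stand_face below -0.05 m and horizontal distance between brush_tip and pot_floor below 0.01 m and height (world z) of brush_tip below 0.016 m and angle between brush_mid's own z axis and vertical below 0.3 rad and linear speed of each of ledge, brush below 0.01 m/s); the robot touches nothing.
It fails at once if the glue cup is tipped over (angle between glue_cup's own z axis and vertical above 0.5 rad).
It fails at once if a tealight is pushed away (distance of any of tealight_a, tealight_b, tealight_c from where it was at the start of the episode above 0.03 m).
Of clamp0, clamp1, clamp2, clamp3 only 2 to 4 are there at a start; the rules pass over those that are not, and their reading is None.
At some moment in a run one of glue_cup, ledge may be knocked a few centimetres aside while the robot is not near it.
It also fails if it takes over 210 s, if anything falls off the work surface, if the arm or the gripper's body presses on something with over 40 N, if the wrist force passes 120 N, or if a joint passes its speed limit or range.

## Working session

There is one attempt and no reset: what is moved stays moved. The work goes in short steps, each a Python script; the robot and the scene stay as the last script left them, time stands still between calls to the robot, and variables do not carry over. Pictures are saved under pics/ and viewed, at most 14 in all, crops included, and the job is handed in when it is done.

```bash
ls; mkdir -p pics; cat > h.py <<'E'
import numpy as np, cv2
from station import bot, effector, viewer, order
def cloud(c):
    h,w=c["z_map"].shape; f=h/2/np.tan(np.radians(c["vertical_fov"])/2)
    v,u=np.mgrid[:h,:w]; z=c["z_map"]
    P=np.stack([(u-c["cx"])/f*z,(v-c["cy"])/f*z,z],-1)
    W=(P-c["t"])@np.array(c["R"]); W[z==0]=np.nan
    return W
def save(c,n): cv2.imwrite(f"pics/{n}.png",c["pixels"][...,::-1])
E
python3 - <<'E'
from h import *
import pickle
for n in("top","side"):
    c=viewer.camera(n); save(c,n+"0"); pickle.dump(c,open(n+"0.pkl","wb"))
    W=cloud(c); print(n,c["vertical_fov"],c["cx"],c["cy"],-np.array(c["R"]).T@c["t"])
    for q in((100,100),(320,200),(500,300)): print(q,W[q[1],q[0]])
print(bot.sense())
E
```

```text
pics
top 50.34392906860326 318.0826950598691 194.67299272166633 [ 0.32872012 -0.02271096  1.56013437]
(100, 100) [0.86032553 0.72782643 0.16150693]
(320, 200) [ 0.51956075 -0.02051388 -0.00327565]
(500, 300) [ 0.05924808 -0.96152114 -0.75427371]
side 51.57252458093207 316.96774879749944 195.24139366393666 [0.07549057 0.76691486 0.6838904 ]
(100, 100) [0.85075932 0.23825735 0.39550034]
(320, 200) [ 0.53276213 -0.12504458  0.02036214]
(500, 300) [0.02288723 0.08129857 0.04538014]
{'t': 0.1, 'joints': array([-8.38396279e+01,  1.66852010e+01, -8.82375732e+00,  6.45550465e+01,
       -1.44467768e-04,  8.20184355e+01]), 'dq': array([ 0.0476711 , -0.08844217,  0.21878972,  0.03823629, -0.06785818,
        0.0158524 ]), 'joint_efforts': array([ 1.51352560e-03, -5.37979138e+01,  3.31918502e+01,  9.38982528e-03,
       -1.94883246e-04, -7.53468072e-06]), 'tcp_pos': array([ 0.12823104, -0.50871775,  0.22771372]), 'eef_rot': array([[ 9.69693455e-01,  2.44324761e-01, -1.22384370e-04],
       [ 2.44324744e-01, -9.69692831e-01,  1.11037446e-03],
       [ 1.52616728e-04, -1.10662437e-03, -9.99999376e-01]]), 'ft_force': array([-0.5592186 , -0.83543985, -0.32139808]), 'wrist_torque': array([0.0053188 , 0.00713534, 0.01927718]), 'gripper_force': 0.0, 'gripper_width': 0.08548749510860708}
```

View pics/top0.png

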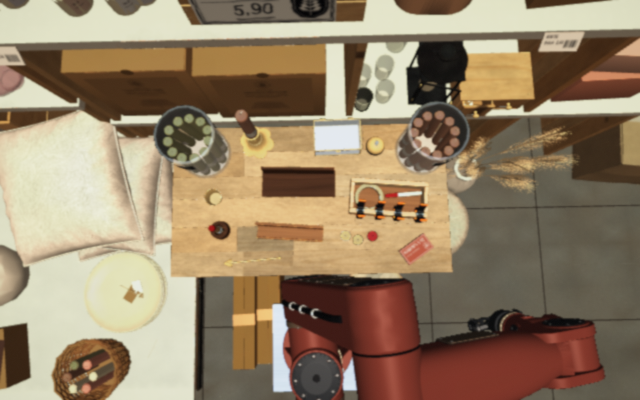

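View pics/side0.png

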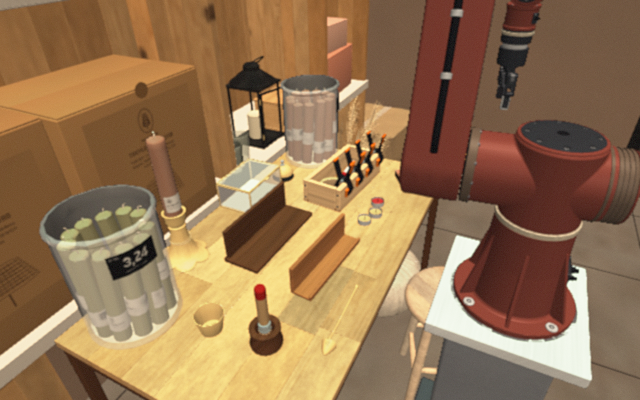

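The top view shows the stand at (298,181), ledge (289,232), pot with brush (219,229), cup (214,198), and caddy with four clamps (388,205). The tealights are near (358,238). I'll measure these from both depth clouds.

```bash
python3 - <<'E'
import pickle
from h import *
np.set_printoptions(precision=4,suppress=True)
W={n:cloud(pickle.load(open(n+"0.pkl","rb"))).reshape(-1,3) for n in("top","side")}
C={n:pickle.load(open(n+"0.pkl","rb"))["pixels"].reshape(-1,3) for n in("top","side")}
pt=W["top"].reshape(400,640,3)
for n,uv in dict(stand=(298,181),ledge=(289,232),pot=(219,229),cup=(214,198),clampL=(362,208),clampR=(420,213)).items(): print(n,pt[uv[1],uv[0]])
def box(n,lo,hi):
    w=W[n]; m=np.all((w>lo)&(w<hi),1); return w[m],C[n][m]
def rep(name,lo,hi):
    for n in W:
        w,_=box(n,lo,hi)
        if len(w)<5: print(name,n,len(w)); continue
        r=cv2.minAreaRect(w[:,:2].astype(np.float32)); print(name,n,len(w),"med",np.median(w,0),"rect",np.round(r[0],4),np.round(r[1],4),round(r[2],2),"z",np.percentile(w[:,2],[5,95]))
        if max(r[1])>.15:
            u,s,v=np.linalg.svd(w[:,:2]-w[:,:2].mean(0),full_matrices=False); print("   dir deg",np.degrees(np.arctan2(v[0,1],v[0,0])))
S=pt[181,298];L=pt[232,289];P=pt[229,219];K=pt[198,214]
rep("board",[S[0]-.1,S[1]-.18,.086],[S[0]+.1,S[1]+.18,.102])
rep("base",[S[0]-.12,S[1]-.18,.008],[S[0]+.1,S[1]+.18,.022])
rep("ledge",[L[0]-.08,L[1]-.16,.066],[L[0]+.08,L[1]+.16,.082])
rep("tray",[L[0]-.1,L[1]-.16,.006],[L[0]+.08,L[1]+.16,.03])
rep("pot",[P[0]-.06,P[1]-.06,.03],[P[0]+.06,P[1]+.06,.052])
rep("brush",[P[0]-.06,P[1]-.06,.06],[P[0]+.06,P[1]+.06,.2])
rep("cup",[K[0]-.05,K[1]-.05,.03],[K[0]+.05,K[1]+.05,.06])
E
```

```text
stand [0.5887 0.0588 0.0193]
ledge [0.4031 0.0945 0.009 ]
pot [0.4146 0.3317 0.0836]
cup [ 0.5344  0.3718 -0.    ]
clampL [ 0.4765 -0.1649  0.0984]
clampR [ 0.4555 -0.3643  0.0953]
board top 217 med [0.6222 0.0578 0.0932] rect [0.6217 0.0563] [0.2568 0.0107] 88.83 z [0.0879 0.0984]
   dir deg -91.32716902579853
board side 335 med [0.6236 0.081  0.0915] rect [0.6242 0.0607] [0.2582 0.0134] 88.53 z [0.0865 0.0936]
   dir deg 88.48908767143114
base top 1642 med [0.5761 0.0557 0.0135] rect [0.5791 0.0573] [0.2169 0.3581] 0.87 z [0.0088 0.0193]
   dir deg 89.75172678130924
base side 2421 med [0.5792 0.0804 0.0124] rect [0.573  0.0335] [0.3444 0.1368] 77.27 z [0.01  0.016]
   dir deg 85.66712752380913
ledge top 197 med [0.425  0.0892 0.0731] rect [0.4255 0.0879] [0.2357 0.0104] 85.3 z [0.068  0.0783]
   dir deg -94.6208315256578
ledge side 377 med [0.4271 0.1121 0.0719] rect [0.4269 0.0932] [0.2402 0.0118] 85.49 z [0.0668 0.074 ]
   dir deg 85.55727570252353
tray top 695 med [0.3949 0.091  0.0092] rect [0.3927 0.0948] [0.3183 0.1775] 89.74 z [0.0063 0.0164]
   dir deg 89.43120363065064
tray side 1437 med [0.4071 0.1202 0.0084] rect [0.3593 0.1134] [0.2662 0.1428] 83.29 z [0.0062 0.0263]
   dir deg 90.60246833392034
pot top 158 med [0.4101 0.3359 0.0443] rect [0.4153 0.3409] [0.0591 0.0607] 88.8 z [0.0354 0.0494]
pot side 633 med [0.4103 0.3546 0.0438] rect [0.4164 0.3473] [0.0619 0.0606] 44.56 z [0.033  0.0467]
brush top 73 med [0.4146 0.3358 0.1383] rect [0.416  0.3399] [0.0196 0.0199] 49.94 z [0.0685 0.1531]
brush side 471 med [0.4122 0.3528 0.1151] rect [0.4162 0.3477] [0.0211 0.02  ] 63.11 z [0.0668 0.1499]
cup top 68 med [0.5405 0.3802 0.0422] rect [0.5338 0.3657] [0.0582 0.0611] 15.97 z [0.0311 0.05  ]
cup side 370 med [0.5409 0.3649 0.0389] rect [0.5359 0.3681] [0.0607 0.0626] 41.26 z [0.031  0.0451]
```

All four clamps are present. The two cameras differ by 4–8 mm in y, so I'll go above the brush, cup and ledge area and look with the wrist camera.

```bash
cat >> h.py <<'E'
np.set_printoptions(precision=4,suppress=True)
def Rt(deg,flip=False):
    "tool down, closing line at deg from world x"
    a=np.radians(deg+180*flip); y=np.array([np.cos(a),np.sin(a),0]); z=np.array([0,0,-1.]); return np.c_[np.cross(y,z),y,z]
def Rn(pos,deg):
    "of the two half turns the one with the smaller |j6|"
    b=None
    for f in(0,1):
        q=bot.solve_ik(np.array(pos),Rt(deg,f))
        if q is not None and (b is None or abs(q[5])<b[0]): b=(abs(q[5]),Rt(deg,f))
    return b[1]
def wcloud(name=None):
    s=bot.sense(); c=viewer.camera("wrist")
    h,w=c["z_map"].shape; f=h/2/np.tan(np.radians(c["vertical_fov"])/2)
    v,u=np.mgrid[:h,:w]; dx=u-c["cx"]; dy=v-c["cy"]; r=np.hypot(dx,dy)+1e-9; th=r/f; z=c["z_map"]
    t=np.tan(np.minimum(th,1.5))*z/r; P=np.stack([dx*t,dy*t,z],-1)
    M=np.array(c["mount"]); T=P@M[:3,:3].T+M[:3,3]
    W=T@s["eef_rot"].T+s["tcp_pos"]; W[(z==0)|(th>1.3)]=np.nan
    if name: save(c,name)
    return W,c
def rect(W,lo,hi):
    w=W.reshape(-1,3); w=w[np.all((w>lo)&(w<hi),1)]
    if len(w)<8: return None
    r=cv2.minAreaRect(w[:,:2].astype(np.float32)); return len(w),np.array(r[0]),np.array(r[1]),r[2],w
E
python3 - <<'E'
from h import *
p=[.43,.30,.30]; bot.movep(p,Rn(p,0))
s=bot.sense(); print(s["t"],s["joints"],s["tcp_pos"])
W,c=wcloud("w1"); np.save("w1.npy",W); print(c["mount"],c["vertical_fov"],c["cx"],c["cy"])
for n,lo,hi in(("brushtop",[.38,.3,.14],[.46,.39,.16]),("brush",[.38,.3,.06],[.46,.39,.16]),("pot",[.37,.3,.035],[.47,.4,.055]),("cup",[.49,.32,.036],[.58,.42,.055]),("ledge",[.38,-.1,.066],[.5,.25,.082]),("board",[.55,-.2,.086],[.7,.25,.102])):
    r=rect(W,lo,hi); print(n,r and r[:4], r and np.median(r[4],0))
E
```

```text
3.1417 [ 26.85    14.9683  -0.3235  74.714   -0.0079 -63.0743] [0.4303 0.2995 0.2999]
[[-0.0007 -0.9476 -0.3195  0.0819]
 [ 1.     -0.0009  0.0005 -0.0003]
 [-0.0008 -0.3195  0.9476 -0.1458]
 [ 0.      0.      0.      1.    ]] 65.70646984690485 318.60291635424534 200.21126349589767
brushtop (355, array([0.417 , 0.3444]), array([0.02  , 0.0217]), 0.19912990927696228) [0.4175 0.3418 0.1507]
brush (715, array([0.4167, 0.3443]), array([0.0217, 0.0212]), 75.13004302978516) [0.4175 0.3378 0.1396]
pot (1025, array([0.4171, 0.3427]), array([0.062 , 0.0578]), 6.173515319824219) [0.4203 0.3375 0.046 ]
cup (390, array([0.5343, 0.3673]), array([0.0609, 0.061 ]), 89.37374877929688) [0.5413 0.3801 0.044 ]
ledge (797, array([0.4308, 0.152 ]), array([0.1186, 0.011 ]), 84.57523345947266) [0.4308 0.1538 0.0738]
board (790, array([0.6255, 0.1327]), array([0.1123, 0.0123]), 88.7645492553711) [0.6236 0.135  0.0933]
```

View pics/w1.png

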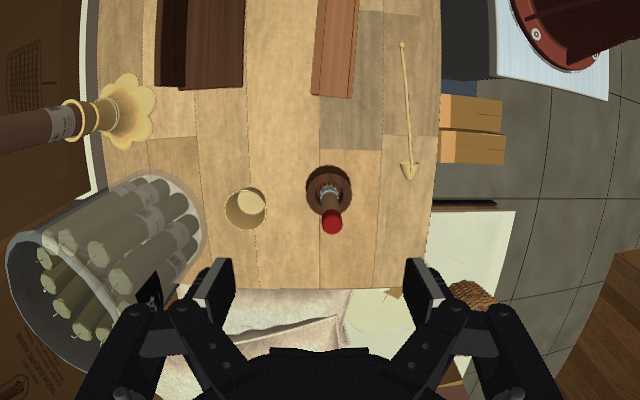

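The wrist view shows the brush end at (332,222) in its pot, the cup at (245,208) and the candle jar to the left. The measured sizes match those given, so I'll take the brush and dip it, re-checking the cup on the way.

```bash
python3 - <<'E'
from h import *
W=np.load("w1.npy").reshape(-1,3); b=W[(W[:,2]>.06)&(W[:,1]>.3)&(W[:,0]>.5)&(W[:,0]<.8)&(W[:,2]<.3)]
print("bucket near: minx",np.percentile(b[:,0],1),"zmax",b[:,2].max(), "d to cup",np.hypot(*(b[:,:2]-[.534,.367]).T).min())
yaw=-1.3; p=np.array([.417,.3442,.22]); R=Rn(p,yaw)
bot.movep(p,R); bot.move_straight([p[0],p[1],.118],v=.1)
f=effector.grip(.015); s=bot.sense(); print(s["gripper_width"],s["gripper_force"],s["tcp_pos"])
bot.move_straight([p[0],p[1],.22],v=.12)
W,c=wcloud("w2"); r=rect(W,[.46,.28,.036],[.60,.44,.055]); print("cup",r and r[:4])
s=bot.sense(); print(s["t"],s["gripper_width"],s["ft_force"])
r2=rect(W,[.38,.3,.05],[.46,.40,.19]); print("brush",r2 and r2[:4])
E
```

```text
bucket near: minx 0.6088848557617378 zmax 0.2698542363721443 d to cup 0.07619460614083245
0.020172181567321958 58.567251563072205 [0.4172 0.3443 0.1183]
cup (642, array([0.534 , 0.3676]), array([0.0617, 0.0616]), 37.8674430847168)
6.475 0.019946110547088246 [-0.7283 -0.3076 -0.9464]
brush (1171, array([0.4167, 0.3384]), array([0.0266, 0.0144]), 1.7540373802185059)
```

View pics/w2.png

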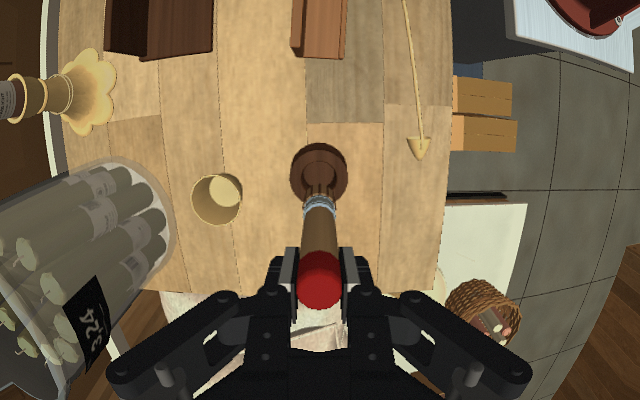

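The brush is held straight, and the cup at (217,199) has not moved. Next: dip, then travel to the left end of the board.

```bash
python3 - <<'E'
from h import *
c=np.array([.532,.3672])
bot.move_straight([*c,.22],v=.15); bot.move_straight([*c,.123],v=.1); bot.sleep(.4)
s=bot.sense(); print(s["t"],s["tcp_pos"],s["ft_force"])
bot.move_straight([*c,.22],v=.15)
a=np.radians(-1.3); ex=np.array([np.cos(a),np.sin(a)]); ey=np.array([-np.sin(a),np.cos(a)])
F=np.array([.6189,.0588])   # face
q=F+ex*-.035+ey*.105
bot.move_straight([*q,.22],v=.2); bot.move_straight([*q,.045+.108],v=.12)
bot.sleep(.3); f0=bot.sense()["ft_force"]
d=-.022
while d<0:
    q=F+ex*d+ey*.105; bot.move_straight([*q,.153],v=.04); f=bot.sense()["ft_force"]-f0; print(round(d,4),f)
    if f[0]<-2: break
    d+=.002
np.save("d.npy",[d,*f0])
print(bot.sense()["t"])
E
```

```text
8.925 [0.5321 0.3672 0.1232] [ 0.1556  0.153  -0.5094]
-0.022 [ 0.847  -1.7538 -0.1098]
-0.02 [ 0.3566 -1.1603  0.2446]
-0.018 [ 1.0663 -0.461   0.5449]
-0.016 [ 0.1696 -1.029   0.0589]
-0.014 [ 0.6306 -1.2906 -0.5757]
-0.012 [ 1.0473 -1.7713  0.198 ]
-0.01 [-2.9179 -1.6816  2.3691]
13.9083
```

Contact came where expected (about −0.0115). Now I'll wipe to the right, keeping the pressure steady.

```bash
python3 - <<'E'
from h import *
d,*f0=np.load("d.npy"); f0=np.array(f0)
a=np.radians(-1.3); ex=np.array([np.cos(a),np.sin(a)]); ey=np.array([-np.sin(a),np.cos(a)]); F=np.array([.6189,.0588])
bot.sleep(.3)
for y in np.arange(.105,-.111,-.015):
    bot.move_straight([*(F+ex*d+ey*y),.153],v=.08); f=(bot.sense()["ft_force"]-f0); print(round(y,3),round(d,4),f)
    d+=np.clip((f[0]+4.5)*.0004,-.001,.001)
bot.sleep(.3); print(bot.sense()["ft_force"]-f0,bot.sense()["t"])
q=F+ex*-.05+ey*-.105; bot.move_straight([*q,.153],v=.1); bot.move_straight([*q,.23],v=.15)
p=[.417,.3443,.23]; bot.movep(p,Rn(p,-1.3))
W,c=wcloud("w3"); r=rect(W,[.37,.3,.035],[.47,.40,.055]); print("pot",r and r[:3]); print(bot.sense()["t"])
E
```

```text
0.105 -0.01 [-4.6572 -1.0329  1.6386]
0.09 -0.0101 [-4.3885 -1.6412  0.5631]
0.075 -0.01 [-4.7096 -1.6612 -0.0289]
0.06 -0.0101 [-3.6143 -0.0595 -0.6793]
0.045 -0.0097 [-4.9573 -0.5099 -0.2379]
0.03 -0.0099 [-4.3919  0.5873 -0.204 ]
0.015 -0.0099 [-4.8534 -0.1489 -0.0922]
0.0 -0.01 [-5.0105 -0.4726 -0.6009]
-0.015 -0.0102 [-4.8455 -0.6033  0.4429]
-0.03 -0.0104 [-5.4218 -0.3302  0.1783]
-0.045 -0.0107 [-3.9428  0.1486 -0.0498]
-0.06 -0.0105 [-5.0545 -0.46   -0.4476]
-0.075 -0.0107 [-5.1077 -0.0648  0.0053]
-0.09 -0.011 [-4.0064 -0.9702  0.2487]
-0.105 -0.0108 [-4.0484 -0.0583  0.0066]
[-4.6348 -0.2632 -0.3348] 19.5417
pot (1331, array([0.4171, 0.3423]), array([0.055 , 0.0621]))
22.3417
```

View pics/w3.png

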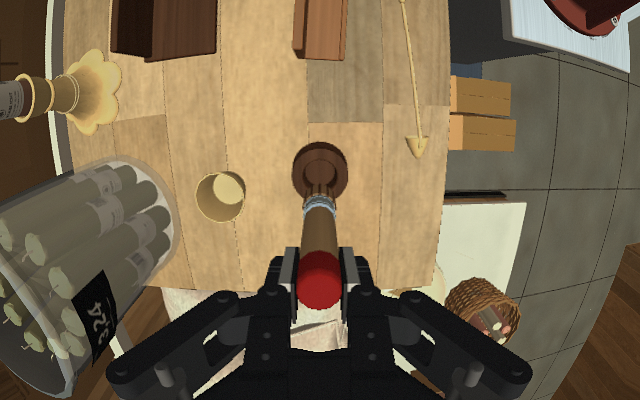

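The brush sits in the gripper as it did at pickup. I'll return it to the pot and then go look at the ledge.

```bash
python3 - <<'E'
from h import *
bot.move_straight([.417,.3443,.16],v=.12); bot.move_straight([.417,.3443,.1185],v=.05); print(bot.sense()["ft_force"])
effector.grip(.06); bot.move_straight([.417,.3443,.21],v=.12)
W,c=wcloud(); r=rect(W,[.38,.3,.14],[.46,.40,.16]); print("brush top",r and r[:3])
p=[.42,.06,.30]; bot.movep(p,Rn(p,-4.5)); effector.grip(.085)
W,c=wcloud("w4"); np.save("w4.npy",W)
for n,lo,hi in(("ledge",[.34,-.12,.068],[.53,.28,.081]),("board",[.57,-.2,.088],[.7,.25,.101])):
    r=rect(W,lo,hi); print(n,r and r[:4])
print(bot.sense()["t"])
E
```

```text
[-0.5446  0.2618 -0.5432]
brush top (749, array([0.4169, 0.3441]), array([0.0217, 0.0209]))
ledge (1380, array([0.4307, 0.0437]), array([0.0492, 0.3331]), 5.391417026519775)
board (1529, array([0.6235, 0.0586]), array([0.2584, 0.0122]), 88.35257720947266)
27.05
```

View pics/w4.png

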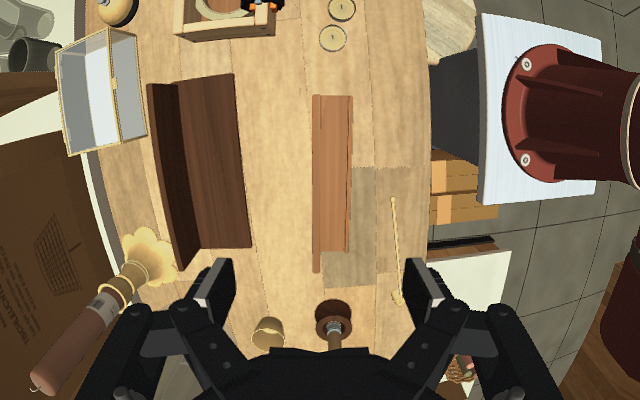

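The wrist view shows the ledge at (330,175) with its tray to the front, undisturbed, and the stand at (200,165). The caddy got into the ledge box, so I'll fit the leg's top again without it, then grasp and place the ledge.

```bash
python3 - <<'E'
from h import *
W=np.load("w4.npy")
for lo in ([.39,-.06,.068],):
    r=rect(W,lo,[.47,.24,.081]); print(r[:4]); w=r[4]
    m=w[:,:2].mean(0); v=np.linalg.svd(w[:,:2]-m,full_matrices=False)[2][0]; print(np.degrees(np.arctan(v[1]/v[0])))
    print(np.median(w[:,2]))
E
```

```text
(1379, array([0.4265, 0.0916]), array([0.2403, 0.0091]), 85.5309066772461)
85.54851433923905
0.07401459300723462
```

```bash
cat >> h.py <<'E'
YAW=-1.55; _a=np.radians(YAW); EX=np.array([np.cos(_a),np.sin(_a)]); EY=np.array([-np.sin(_a),np.cos(_a)]); F=np.array([.6195,.0586])
def S(x,y): return F+EX*x+EY*y
E
python3 - <<'E'
from h import *
p=[.4265,.0916]; R=Rn([*p,.15],-4.5)
bot.movep([*p,.15],R); bot.move_straight([*p,.058],v=.1); effector.grip(0.0)
s=bot.sense(); print(s["gripper_width"],s["gripper_force"],s["ft_force"])
bot.move_straight([*p,.2],v=.12)
q=S(-.038,0); R=Rn([*q,.2],YAW); bot.move_straight([*q,.2],R,v=.12)
W,c=wcloud(); r=rect(W,[q[0]-.04,q[1]-.16,.205],[q[0]+.03,q[1]+.16,.228]); print("held",r and r[:4], "want",q)
print(bot.sense()["t"],bot.sense()["gripper_width"])
E
```

```text
0.008132370307009586 59.173670411109924 [-0.9325  0.5972  5.3106]
held (8395, array([0.5834, 0.0282]), array([0.0352, 0.1749]), 4.956966400146484) want [0.5815 0.0596]
32.3083 0.008103024406685321
```

```bash
python3 - <<'E'
from h import *
q=S(-.038,0); bot.move_straight([*q,.09],v=.12); bot.sleep(.2); f0=bot.sense()["ft_force"]
z=.078
while z>.068:
    bot.move_straight([*q,z],v=.03); f=bot.sense()["ft_force"]-f0
    if f[2]>3: break
    z-=.001
print("z",z,f)
effector.grip(.028); bot.sleep(.2); print(bot.sense()["ft_force"],bot.sense()["gripper_width"])
bot.move_straight([*q,.2],v=.1)
p=S(-.10,0); bot.move_straight([*p,.26],v=.2)
W,c=wcloud("w5")
for n,lo,hi in(("ledge",[.54,-.10,.081],[.605,.20,.095]),("board",[.61,-.2,.088],[.64,.25,.101])):
    r=rect(W,lo,hi); print(n,r and r[:4])
print(bot.sense()["t"])
E
```

```text
z 0.072 [0.4162 0.6165 3.3699]
[-0.183  -0.4481  1.0225] 0.02803144159371596
ledge (1881, array([0.5812, 0.0493]), array([0.2183, 0.0113]), 88.41034698486328)
board (2175, array([0.6239, 0.0591]), array([0.2601, 0.0115]), 88.23823547363281)
38.2167
```

View pics/w5.png

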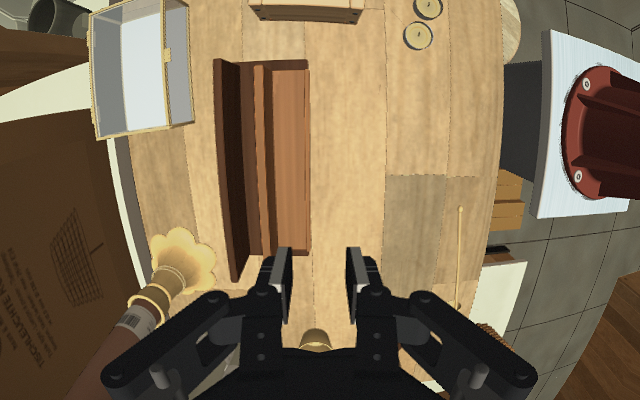

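The ledge stands on the base at (285,160), parallel to and just in front of the board, and centred. Now I'll push it home at the lip with closed fingers.

```bash
python3 - <<'E'
from h import *
effector.grip(0.0)
p=S(-.125,0); R=Rn([*p,.15],YAW+90); bot.movep([*p,.15],R); bot.move_straight([*p,.037],v=.1); bot.sleep(.2); f0=bot.sense()["ft_force"]
x=-.105
while x<-.055:
    bot.move_straight([*S(x,0),.037],v=.05); f=bot.sense()["ft_force"]-f0
    if f[0]<-7: break
    x+=.0025 if x<-.075 else .0015
print("x",x,f); bot.sleep(.3); print(bot.sense()["ft_force"]-f0)
bot.move_straight([*p,.037],v=.1); bot.move_straight([*p,.26],v=.2)
effector.grip(.085); bot.sleep(.1)
W,c=wcloud("w6")
w=W[(W[...,2]>.081)&(W[...,2]<.101)&(abs(W[...,0]-.62)<.05)&(W[...,1]>-.1)&(W[...,1]<.22)]
for n,m in(("ledge",w[:,2]<.0905),("board",w[:,2]>.0912)):
    r=cv2.minAreaRect(w[m][:,:2].astype(np.float32)); print(n,m.sum(),r)
print(bot.sense()["t"])
E
```

```text
x -0.05399999999999995 [-0.2434 -1.3064  0.4023]
[-0.3837  0.655  -0.7008]
ledge 2576 ((0.5979426503181458, 0.059095703065395355), (0.238005593419075, 0.04599678888916969), 88.63299560546875)
board 1162 ((0.6227261424064636, 0.058839671313762665), (0.20578931272029877, 0.011002574115991592), 88.13845825195312)
51.625
```

View pics/w6.png

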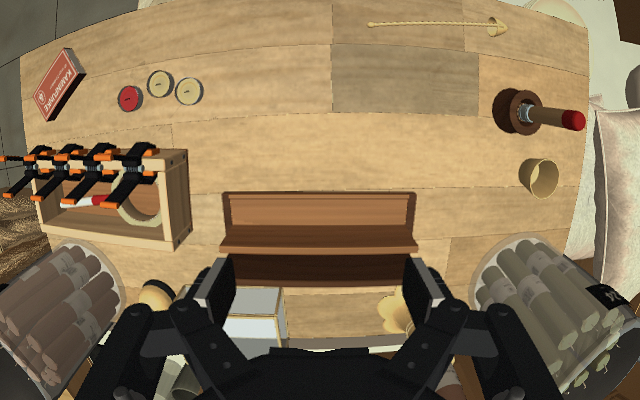

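The ledge is near the board, but the push met no firm resistance, so the fingers are slimmer than I assumed. I'll carry on until it seats.

```bash
python3 - <<'E'
from h import *
effector.grip(0.0)
p=S(-.125,0); R=bot.sense()["eef_rot"]; bot.move_straight([*p,.037],v=.2); bot.move_straight([*S(-.06,0),.037],v=.12); bot.sleep(.2); f0=bot.sense()["ft_force"]
x=-.0545
while x<-.030:
    bot.move_straight([*S(x,0),.037],v=.03); f=bot.sense()["ft_force"]-f0
    if f[0]<-7: break
    x+=.0015
print("x",x,f); bot.sleep(.2); print(bot.sense()["ft_force"]-f0)
bot.move_straight([*p,.037],v=.12); bot.move_straight([*p,.26],v=.2)
effector.grip(.085); bot.sleep(.1)
W,c=wcloud("w7"); 
m=(W[...,2]>.082)&(W[...,2]<.101)&(abs(W[...,0]-.62)<.03)&(abs(W[...,1]-.059)<.14); w=W[m]
L=w[(w[:,0]<.618)]; B=w[w[:,0]>.622]
print("z",np.median(L[:,2]),np.median(B[:,2]),"x range",np.percentile(L[:,0],[2,50]),np.percentile(B[:,0],[50,98]),"Ly",L[:,1].min(),L[:,1].max())
for y in(-.03,.06,.14):
    k=abs(w[:,1]-y)<.01; h=[(round(x,3),round(float(np.median(w[k&(abs(w[:,0]-x)<.001)][:,2])),4)) for x in np.arange(.600,.636,.002) if (k&(abs(w[:,0]-x)<.001)).sum()>3]; print(y,h)
print(bot.sense()["t"])
E
```

```text
x -0.037999999999999985 [-11.0357  -0.7401   7.3443]
[-10.2622  -0.3746   7.3696]
z 0.08862105850739074 0.09378077225325429 x range [0.6155 0.6171] [0.6246 0.6295] Ly -0.04590624511182284 0.05936159302343232
-0.03 [(np.float64(0.616), 0.0884), (np.float64(0.618), 0.0934), (np.float64(0.62), 0.0935), (np.float64(0.622), 0.094), (np.float64(0.624), 0.0938), (np.float64(0.626), 0.0932)]
0.06 [(np.float64(0.618), 0.0881), (np.float64(0.62), 0.092), (np.float64(0.622), 0.0938), (np.float64(0.624), 0.094), (np.float64(0.626), 0.0938)]
0.14 [(np.float64(0.62), 0.0887), (np.float64(0.622), 0.0903), (np.float64(0.624), 0.0943), (np.float64(0.626), 0.0941), (np.float64(0.628), 0.0941), (np.float64(0.63), 0.0934)]
60.9083
```

```bash
python3 - <<'E'
from h import *
im=cv2.imread("pics/w7.png"); cv2.imwrite("pics/w7c.png",cv2.resize(im[150:310,190:450],None,fx=3,fy=3))
c=viewer.camera("side"); save(c,"s7"); im=c["pixels"][...,::-1]; cv2.imwrite("pics/s7c.png",cv2.resize(im[160:300,200:420],None,fx=3,fy=3))
W,c2=wcloud()
for y in(-.03,.06,.14):
    k=abs(W[...,1]-y)<.005; print(y,[(round(x,3),round(float(np.nanmedian(W[k&(abs(W[...,0]-x)<.0015)][:,2])),4)) for x in np.arange(.54,.636,.004) if (k&(abs(W[...,0]-x)<.0015)).sum()>2])
E
```

```text
-0.03 [(np.float64(0.54), 0.0221), (np.float64(0.544), 0.0216), (np.float64(0.548), 0.0224), (np.float64(0.552), 0.0216), (np.float64(0.556), 0.0219), (np.float64(0.56), 0.0218), (np.float64(0.564), 0.0216), (np.float64(0.568), 0.0219), (np.float64(0.572), 0.0591), (np.float64(0.576), 0.0878), (np.float64(0.58), 0.0884), (np.float64(0.616), 0.0639), (np.float64(0.62), 0.094), (np.float64(0.624), 0.0938)]
0.06 [(np.float64(0.54), 0.022), (np.float64(0.544), 0.0222), (np.float64(0.548), 0.022), (np.float64(0.552), 0.0218), (np.float64(0.556), 0.0221), (np.float64(0.56), 0.0219), (np.float64(0.564), 0.022), (np.float64(0.568), 0.0219), (np.float64(0.572), 0.0223), (np.float64(0.576), 0.0612), (np.float64(0.58), 0.0881), (np.float64(0.584), 0.0876), (np.float64(0.62), 0.0637), (np.float64(0.624), 0.0942), (np.float64(0.628), 0.0934)]
0.14 [(np.float64(0.54), 0.0219), (np.float64(0.544), 0.0223), (np.float64(0.548), 0.0216), (np.float64(0.552), 0.022), (np.float64(0.556), 0.0221), (np.float64(0.56), 0.0226), (np.float64(0.564), 0.0217), (np.float64(0.568), 0.0224), (np.float64(0.572), 0.0219), (np.float64(0.576), 0.0532), (np.float64(0.58), 0.0878), (np.float64(0.584), 0.0882), (np.float64(0.62), 0.0615), (np.float64(0.624), 0.0935), (np.float64(0.628), 0.094)]
```

View pics/w7c.png

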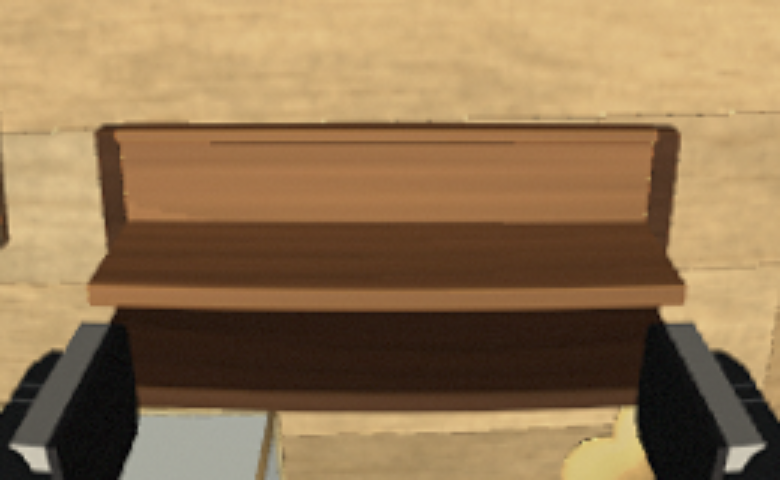

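View pics/s7c.png

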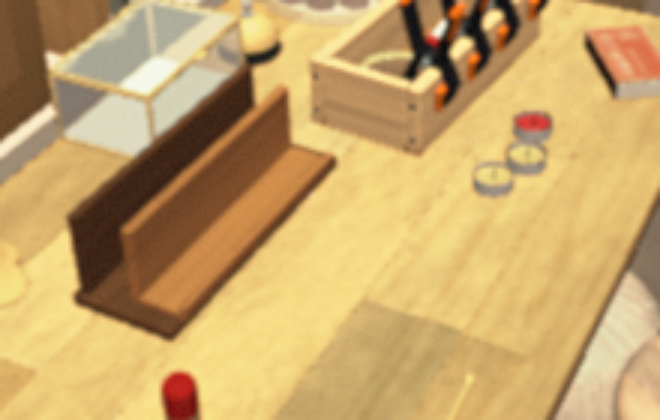

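The ledge hasn't moved: the leg is still about 30 mm in front of the board (side view, (205,180)). The push must have ridden over the lip, so I'll check the front profile of the tray.

```bash
python3 - <<'E'
from h import *
W=np.load("w4.npy")
W2,_=wcloud()
s=bot.sense(); print(s["tcp_pos"],s["gripper_width"])
for nm,W,y,xs in(("now",W2,.06,np.arange(.50,.59,.003)),("now",W2,-.02,np.arange(.50,.59,.003)),("before",W,.09,np.arange(.36,.44,.003))):
    k=abs(W[...,1]-y)<.006; print(nm,y,[(round(float(x),3),round(float(np.nanmedian(W[k&(abs(W[...,0]-x)<.001)][:,2])),4)) for x in xs if (k&(abs(W[...,0]-x)<.001)).sum()>2])
E
```

```text
[0.4945 0.062  0.26  ] 0.08512608454846328
now 0.06 [(0.5, 0.0002), (0.503, -0.0003), (0.506, -0.0006), (0.509, 0.0006), (0.512, 0.0004), (0.515, -0.0001), (0.518, -0.0003), (0.521, -0.0002), (0.524, -0.001), (0.527, -0.0), (0.53, 0.0238), (0.533, 0.0277), (0.539, 0.022), (0.542, 0.0226), (0.545, 0.0217), (0.548, 0.0222), (0.551, 0.0217), (0.554, 0.0222), (0.557, 0.0223), (0.56, 0.0222), (0.563, 0.0218), (0.566, 0.0221), (0.569, 0.0214), (0.572, 0.0216), (0.575, 0.0589), (0.578, 0.0879), (0.581, 0.0878), (0.584, 0.0878)]
now -0.02 [(0.5, -0.0006), (0.503, -0.0001), (0.506, -0.0006), (0.509, -0.0003), (0.512, 0.0002), (0.515, -0.0003), (0.518, -0.0007), (0.521, -0.0001), (0.524, -0.0005), (0.527, 0.0196), (0.53, 0.0265), (0.533, -0.0011), (0.536, 0.0216), (0.539, 0.0227), (0.542, 0.0224), (0.545, 0.0222), (0.548, 0.0221), (0.551, 0.0221), (0.554, 0.0217), (0.557, 0.0217), (0.56, 0.0217), (0.563, 0.0218), (0.566, 0.0214), (0.569, 0.0218), (0.572, 0.0573), (0.575, 0.0879), (0.578, 0.088), (0.581, 0.088)]
before 0.09 [(0.36, 0.0003), (0.363, 0.0006), (0.366, 0.0003), (0.369, -0.0003), (0.372, 0.0005), (0.375, 0.001), (0.378, 0.0144), (0.381, 0.0133), (0.384, 0.0081), (0.387, 0.008), (0.39, 0.008), (0.393, 0.0083), (0.396, 0.0085), (0.399, 0.0085), (0.402, 0.0084), (0.405, 0.0084), (0.408, 0.0084), (0.411, 0.0085), (0.414, 0.0085), (0.417, 0.0086), (0.42, 0.008), (0.423, 0.0741), (0.426, 0.0744), (0.429, 0.0738), (0.435, -0.0), (0.438, 0.0009)]
```

```bash
cat >> h.py <<'E'
def legx():
    "leg position along the stand's x (front edge, back edge) and y range, from the wrist"
    W,_=wcloud(); w=W[(W[...,2]>.083)&(W[...,2]<.0905)]; d=w[:,:2]-F; x=d@EX; y=d@EY
    m=(x>-.06)&(x<.003)&(abs(y)<.14)&(abs(y)>.03)
    return [m.sum()]+[np.percentile(x[m&s],[3,50,97]) for s in(y<0,y>0) if (m&s).sum()>20]
E
python3 - <<'E'
from h import *
effector.grip(0.0); print("w",bot.sense()["gripper_width"])
p=S(-.125,0); bot.move_straight([*p,.037],v=.2); bot.sleep(.2); f0=bot.sense()["ft_force"]
for x in(-.108,-.10,-.092,-.084):
    bot.move_straight([*S(x,0),.037],v=.08); s=bot.sense(); print(x,(s["tcp_pos"][:2]-F)@EX,s["tcp_pos"][2],s["ft_force"]-f0,legx())
print(s["t"])
E
```

```text
w 0.00012782424814346754
-0.108 -0.10790069296482466 0.037017078079920704 [ 0.083  -0.4245  0.0429] [np.int64(169), array([-0.045 , -0.0423, -0.0366]), array([-0.0448, -0.0417, -0.0354])]
-0.1 -0.09990565862174831 0.037020793918175324 [ 0.3565 -1.0657  1.1785] [np.int64(185), array([-0.0451, -0.0421, -0.0365]), array([-0.0447, -0.0415, -0.0352])]
-0.092 -0.09177543003942218 0.03701575479227298 [-0.0478 -0.8679  0.1868] [np.int64(258), array([-0.0453, -0.0432, -0.0013]), array([-0.0447, -0.0425, -0.0013])]
-0.084 -0.0837991652524003 0.03700184341656147 [-0.3681 -1.4742  0.5438] [np.int64(690), array([-0.0453, -0.0409,  0.0007]), array([-0.0449, -0.0408,  0.001 ])]
64.5583
```

The closed fingertips pass above the lip, so they sit higher than I assumed. I'll touch the table to find their true height, then push lower.

```bash
python3 - <<'E'
from h import *
p=S(-.125,0); bot.move_straight([*p,.037],v=.12); bot.move_straight([*p,.020],v=.1); bot.sleep(.2); f0=bot.sense()["ft_force"]
z=.020
while z>.002:
    z-=.001; bot.move_straight([*p,z],v=.02); f=bot.sense()["ft_force"]-f0
    if f[2]>3: break
print("touch z",z,f); tip=z+.0005
Z=.014+.005+tip; bot.move_straight([*p,Z],v=.05); bot.sleep(.2); f0=bot.sense()["ft_force"]
for x in(-.105,-.100,-.095,-.09):
    bot.move_straight([*S(x,0),Z],v=.06); s=bot.sense(); print(x,s["ft_force"]-f0,legx())
print(s["t"],Z)
E
```

```text
touch z 0.0019999999999999896 [-0.2984  0.1837 -0.4734]
-0.105 [-0.8224 -0.3442 -0.346 ] [np.int64(342), array([-0.046 , -0.0444, -0.0422]), array([-0.0455, -0.0441, -0.0426])]
-0.1 [-0.0085 -1.3841 -0.3083] [np.int64(598), array([-0.0447, -0.043 , -0.0383]), array([-0.0444, -0.0427, -0.038 ])]
-0.095 [ 0.1645 -0.0216 -0.9539] [np.int64(609), array([-0.0395, -0.038 , -0.033 ]), array([-0.0393, -0.0376, -0.0329])]
-0.09 [-0.2825 -1.0723 -0.8215] [np.int64(607), array([-0.0344, -0.0327, -0.0278]), array([-0.0341, -0.0327, -0.0284])]
72.2417 0.021499999999999988
```

It is pushing properly now, with the leg following evenly on both sides. I'll continue until it seats.

```bash
python3 - <<'E'
from h import *
Z=.0215; f0=bot.sense()["ft_force"]; fs=[]
x=-.09
while x<-.058:
    x+=.003 if x<-.071 else .001
    bot.move_straight([*S(x,0),Z],v=.05); f=bot.sense()["ft_force"]-f0
    if f[0]<-6: break
print(x,f); 
bot.move_straight([*S(-.11,0),Z],v=.1); bot.sleep(.3); print(legx()); s=bot.sense(); print(s["t"])
bot.move_straight([*S(-.11,0),.26],v=.2); bot.sleep(.1)
W,_=wcloud(); w=W[(W[...,2]>.083)&(W[...,2]<.0905)]; d=w[:,:2]-F; xx=d@EX; y=d@EY; m=(xx>-.014)&(xx<.002)&(abs(y)<.14)
print("leg",np.percentile(xx[m],[2,50,98]),y[m].min(),y[m].max(),legx())
w=W[(W[...,2]>.0915)&(W[...,2]<.098)]; d=w[:,:2]-F; m=(abs(d@EX)<.02)&(abs(d@EY)<.15); print("board",np.percentile((d@EX)[m],[2,50,98]),(d@EY)[m].min(),(d@EY)[m].max())
effector.grip(.085)
E
```

```text
-0.06499999999999997 [-6.2455  0.982   3.9229]
[np.int64(0)]
75.9917
leg [-0.0111 -0.006   0.0004] -0.12911172084579614 0.12911050340801689 [np.int64(1476), array([-0.0111, -0.0062,  0.0001]), array([-0.011 , -0.0061,  0.0003])]
board [-0.0009  0.0032  0.0083] -0.12972301222997165 0.13011610031344442
```

The ledge is flush (leg −11…−1 mm, board −1…+8 mm in the stand frame). Now the clamps: I'll look from above the caddy.

```bash
python3 - <<'E'
from h import *
p=[.45,-.265,.36]; bot.movep(p,Rn(p,-6))
W,c=wcloud("w8"); np.save("w8.npy",W); np.save("w8p.npy",c["pixels"]); print(bot.sense()["t"],bot.sense()["joints"])
w=W[(W[...,2]>.069)&(W[...,2]<.081)&(W[...,0]>.4)&(W[...,0]<.66)&(W[...,1]<-.1)&(W[...,1]>-.45)]
r=cv2.minAreaRect(w[:,:2].astype(np.float32)); print("caddy",len(w),r)
w=W[(W[...,2]>.10)&(W[...,2]<.18)&(W[...,0]>.4)&(W[...,0]<.56)&(W[...,1]<-.1)&(W[...,1]>-.42)]
print(np.percentile(w[:,2],[1,50,99])); h,e=np.histogram(w[:,1],bins=np.arange(-.42,-.1,.005)); print([(round(float(a),3),int(b)) for a,b in zip(e,h) if b>20])
E
```

```text
79.675 [-38.4235  14.4691   7.8082  83.3687   0.0153  57.4391]
caddy 4562 ((0.5487836599349976, -0.2811863422393799), (0.308159202337265, 0.2276497632265091), 83.73694610595703)
[0.1001 0.1304 0.1513]
[(-0.375, 58), (-0.37, 119), (-0.365, 110), (-0.36, 108), (-0.355, 144), (-0.35, 59), (-0.3, 75), (-0.295, 134), (-0.29, 143), (-0.285, 131), (-0.28, 140), (-0.275, 49), (-0.235, 96), (-0.23, 153), (-0.225, 150), (-0.22, 153), (-0.215, 124), (-0.21, 26), (-0.17, 115), (-0.165, 164), (-0.16, 151), (-0.155, 170), (-0.15, 125), (-0.145, 21)]
```

View pics/w8.png

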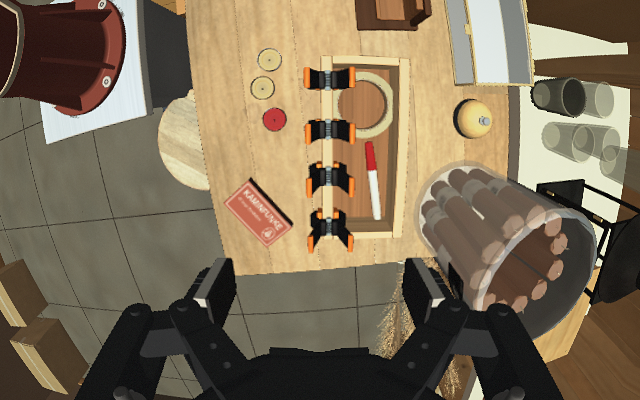

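```bash
python3 - <<'E'
from h import *
W=np.load("w8.npy"); C=[]
for y in(-.16,-.223,-.288,-.362):
  for z0,z1 in((.139,.16),(.085,.16)):
    r=rect(W,[.40,y-.022,z0],[.54,y+.022,z1]); w=r[4]
    print(y,z0,len(w),r[1],r[2],round(r[3],1),"zmax",np.percentile(w[:,2],98),"x",np.percentile(w[:,0],[1,99]),"y",np.percentile(w[:,1],[1,99]))
    if z0==.139: C.append(r[1])
# front wall top
k=(W[...,2]>.070)&(W[...,2]<.080)&(W[...,0]>.41)&(W[...,0]<.53)&(W[...,1]<-.12)&(W[...,1]>-.40); w=W[k]
C=np.array(C); v=np.polyfit(C[:,1],C[:,0],1); print("line",v,np.degrees(np.arctan(v[0])))
d=w[:,0]-np.polyval(v,w[:,1]); m=abs(d)<.02; print("wall top vs clamp line",m.sum(),np.percentile(d[m],[2,50,98]),np.polyfit(w[m,1],w[m,0],1))
E
```

```text
-0.16 0.139 297 [ 0.4731 -0.1569] [0.0246 0.0595] 86.2 zmax 0.15151385811843762 x [0.4438 0.503 ] y [-0.1706 -0.1432]
-0.16 0.085 1023 [ 0.4732 -0.1569] [0.0268 0.0596] 85.2 zmax 0.15096408718631094 x [0.4443 0.5026] y [-0.1701 -0.1437]
-0.223 0.139 279 [ 0.4678 -0.2222] [0.0241 0.0586] 84.9 zmax 0.15126688373636843 x [0.4381 0.4974] y [-0.2358 -0.2083]
-0.223 0.085 965 [ 0.4678 -0.2224] [0.0246 0.0586] 85.0 zmax 0.15078377852787528 x [0.4391 0.4965] y [-0.2348 -0.2088]
-0.288 0.139 257 [ 0.4616 -0.2865] [0.024  0.0586] 85.2 zmax 0.15135117037002524 x [0.4321 0.491 ] y [-0.3003 -0.2729]
-0.288 0.085 950 [ 0.4616 -0.2869] [0.0265 0.0583] 83.5 zmax 0.15075833403507152 x [0.4328 0.4895] y [-0.2993 -0.2731]
-0.362 0.139 220 [ 0.4542 -0.3614] [0.0257 0.0582] 86.0 zmax 0.1509270273899233 x [0.4254 0.4834] y [-0.3748 -0.3477]
-0.362 0.085 867 [ 0.4541 -0.3622] [0.0274 0.0582] 86.0 zmax 0.15037185417329027 x [0.426  0.4831] y [-0.3747 -0.348 ]
line [0.0931 0.4881] 5.319797527645272
wall top vs clamp line 1395 [-0.0094 -0.0003  0.0172] [0.0985 0.4894]
```

I'll check where the fingertips really are in the tool frame, using the wrist depth at several openings.

```bash
python3 - <<'E'
from h import *
for g in(.0,.026,.05,.085):
    effector.grip(g); W,c=wcloud(); s=bot.sense(); T=(W-s["tcp_pos"])@s["eef_rot"]
    t=T[(abs(T[...,0])<.03)&(abs(T[...,1])<.07)&(T[...,2]>-.06)&(T[...,2]<.05)]
    q=t[t[:,2]>np.percentile(t[:,2],99)-.004]
    print(g,s["gripper_width"],len(t),"zmax",np.percentile(t[:,2],99.5),"x",np.percentile(q[:,0],[2,98]),"y",np.percentile(q[:,1],[2,98]))
print(s["t"])
E
```

```text
0.0 -6.280687957634979e-05 7441 zmax -0.008914173844026848 x [0.0067 0.0118] y [-0.012   0.0126]
0.026 0.026162206854847544 8055 zmax -0.0068002624159992815 x [-0.0092  0.0117] y [-0.0231  0.0237]
0.05 0.04999937515752904 6641 zmax -0.008845708002630485 x [-0.0097  0.0115] y [-0.0313  0.0313]
0.085 0.08502284335509612 4561 zmax -0.01658709828091495 x [-0.0092  0.0113] y [-0.0456  0.0462]
81.8083
```

The depth (and the touch test) show that the fingertips actually end about 5–9 mm behind the TCP, so I'll set the heights by that. I'll check clearance near the left candle and then take the first clamp.

```bash
cat >> h.py <<'E'
CL=[(.4731,-.1569),(.4678,-.2223),(.4616,-.2867),(.4542,-.3618)]
def take(i,z=.114):
    p=CL[i]; R=Rn([*p,.26],-5.3); bot.movep([*p,.26],R); bot.move_straight([*p,.18],v=.2); bot.move_straight([*p,z],v=.1)
    effector.grip(.02); s=bot.sense(); print("take",i,s["gripper_width"],s["gripper_force"],s["ft_force"])
    bot.move_straight([*p,.27],v=.15); print(bot.sense()["gripper_width"],bot.sense()["t"])
E
python3 - <<'E'
from h import *
W=np.load("w1.npy"); w=W[(W[...,2]>.1)&(W[...,0]>.6)&(W[...,0]<.85)&(W[...,1]>.05)&(W[...,1]<.27)]
print("candle",len(w), len(w) and np.c_[w.min(0),w.max(0)], "near",len(w) and np.hypot(*(w[:,:2]-(S(0,.085))).T).min())
take(0)
W,c=wcloud("w9"); s=bot.sense(); T=(W-s["tcp_pos"])@s["eef_rot"]
t=T[(abs(T[...,0])<.014)&(abs(T[...,1])<.04)&(T[...,2]>-.07)&(T[...,2]<.09)]
h,e=np.histogram(t[:,2],bins=np.arange(-.07,.095,.01)); print([(round(float(a),3),int(b)) for a,b in zip(e,h)])
E
```

```text
candle 8544 [[0.7157 0.8499]
 [0.05   0.2699]
 [0.1    0.2646]] near 0.11394432527628165
take 0 0.023824708836921508 60.516979694366455 [-1.6226  0.9117 10.5163]
0.02399267086148635 85.5917
[(-0.07, 2129), (-0.06, 3524), (-0.05, 1433), (-0.04, 1278), (-0.03, 1527), (-0.02, 654), (-0.01, 287), (0.0, 230), (0.01, 162), (0.02, 1155), (0.03, 940), (0.04, 627), (0.05, 381), (0.06, 183), (0.07, 51), (0.08, 0)]
```

View pics/w9.png

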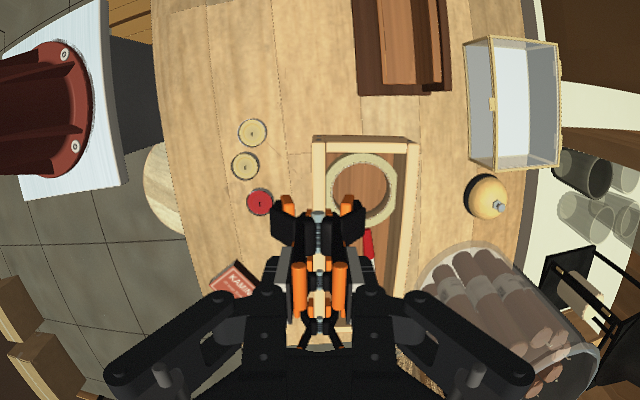

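Clamp 0 is held with its jaws wide open (pads at (287,220) and (350,220)). Pads reach about 75 mm below the TCP, as expected. Placing it at the left end.

```bash
cat >> h.py <<'E'
def legchk():
    W,_=wcloud(); w=W[(W[...,2]>.083)&(W[...,2]<.098)]; d=w[:,:2]-F; x=d@EX; y=d@EY; h=w[:,2]<.0908
    m=(x>-.06)&(x<.014)&(abs(y)<.14)
    print("leg pts",(m&h).sum(),np.percentile(x[m&h],[3,50,97]) if (m&h).sum()>9 else "","board",np.percentile(x[m&~h],[3,50,97]) if (m&~h).sum()>9 else "")
def put(y,z=.134,x=-.001):
    p=S(x,y); R=Rn([*p,.27],YAW); bot.movep([*p,.27],R); legchk(); bot.move_straight([*p,.20],v=.15); f0=bot.sense()["ft_force"]
    for zz in(.17,.155,.145,z):
        bot.move_straight([*p,zz],v=.08); f=bot.sense()["ft_force"]-f0; print(zz,f)
        if np.abs(f).max()>10: print("STOP"); return False
    return True
def letgo(y,x=-.001):
    p=S(x,y); effector.grip(.075); bot.sleep(.1); print("ft",bot.sense()["ft_force"]); bot.move_straight([*p,bot.sense()["tcp_pos"][2]+.09],v=.15)
E
python3 - <<'E'
from h import *
put(.09)
c=viewer.camera("side"); save(c,"s10"); im=c["pixels"][...,::-1]; cv2.imwrite("pics/s10c.png",cv2.resize(im[110:280,180:380],None,fx=3.5,fy=3.5))
print(bot.sense()["t"])
E
```

```text
leg pts 1972 [-0.01   -0.0057 -0.0004] board [0.0004 0.0047 0.0096]
0.17 [-1.4974  0.1799  0.1193]
0.155 [-1.5044  0.3668 -0.9074]
0.145 [-1.4292  0.2906  0.0017]
0.134 [-1.1176  0.5655  0.0635]
90.0083
```

View pics/s10c.png

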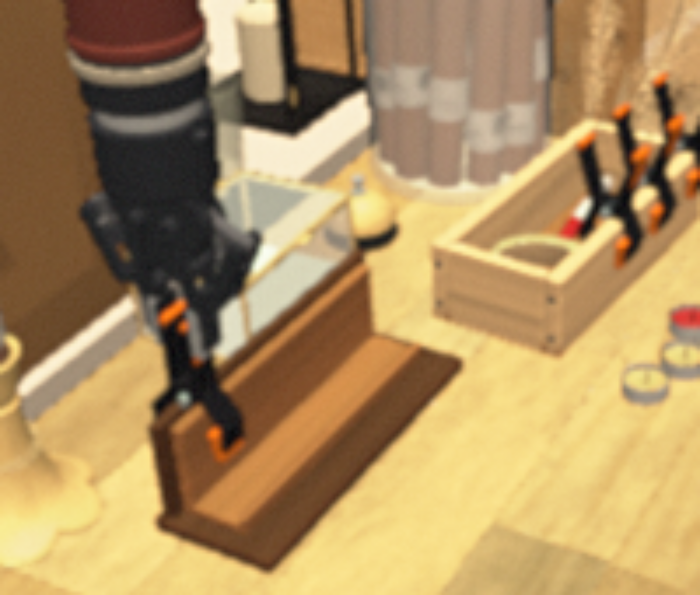

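The clamp straddles board and ledge near the left end, pin (185,398) just above the board's top. I'll release it and check its height by depth, then take the next.

```bash
cat >> h.py <<'E'
def clampchk(y):
    W,_=wcloud(); d=W[...,:2]-F; m=(abs(d@EX)<.05)&(abs(d@EY-y)<.025)&(W[...,2]>.115)&(W[...,2]<.19); w=W[m]
    if len(w)>20: print("placed: ztop",np.percentile(w[:,2],98),"x",np.percentile((d@EX)[m],[2,98]),"y",np.percentile((d@EY)[m],[2,98]))
E
python3 - <<'E'
from h import *
letgo(.09); p=S(-.06,.06); bot.move_straight([*p,.29],v=.25); clampchk(.09); print(bot.sense()["t"])
take(1); ok=put(.03); print(ok,bot.sense()["t"])
if ok: letgo(.03); p=S(-.06,.0); bot.move_straight([*p,.29],v=.25); clampchk(.03); clampchk(.09); print(bot.sense()["t"])
E
```

```text
ft [-0.8036 -0.7156 -0.14  ]
placed: ztop 0.16945041321096135 x [-0.027   0.0244] y [0.0779 0.1008]
91.975
take 1 0.02402471336522198 60.55715203285217 [-2.976   0.0543 13.1747]
0.024117617783469162 97.2083
leg pts 1661 [-0.0102 -0.0057 -0.0005] board [-0.0003  0.0046  0.0095]
0.17 [-0.6509 -0.1858  0.1922]
0.155 [ 0.1045 -0.1435  0.0671]
0.145 [-0.384  -1.1912 -1.1885]
0.134 [-0.7383 -0.0495  0.0912]
True 101.5083
ft [ 0.3093 -0.3189  0.7628]
placed: ztop 0.16898149149046904 x [-0.027   0.0244] y [0.0183 0.0411]
placed: ztop 0.16923273459787583 x [-0.027   0.0186] y [0.0777 0.1003]
103.525
```

Both sit with pins about 13 mm above the board, y as intended. Doing the other two.

```bash
python3 - <<'E'
from h import *
for i,y in((2,-.03),(3,-.09)):
    take(i); ok=put(y,.136); print(ok,bot.sense()["t"])
    if not ok: break
    letgo(y); bot.move_straight([*S(-.06,y-.02),.29],v=.25); clampchk(y); print(bot.sense()["t"])
bot.move_straight([*S(-.15,0),.36],v=.25); bot.sleep(.2)
legchk(); [clampchk(y) for y in(.09,.03,-.03,-.09)]
W,_=wcloud("w11"); c=viewer.camera("side"); save(c,"s11"); im=c["pixels"][...,::-1]; cv2.imwrite("pics/s11c.png",cv2.resize(im[130:370,190:420],None,fx=2.4,fy=2.4))
W=cloud(c); r=rect(W,[.38,.3,.14],[.46,.40,.16]); print("brush top",r and r[1:3],bot.sense()["t"])
E
```

```text
take 2 0.0239617425328201 62.64991879463196 [-0.261   0.077  -0.7262]
0.023575500260189435 108.75
leg pts 1133 [-0.01   -0.0053 -0.0006] board [-0.0008  0.0045  0.0095]
0.17 [-0.0646 -0.3664 -0.6224]
0.155 [ 0.3663 -1.6267 -0.5636]
0.145 [ 0.1059 -0.6163 -0.8509]
0.136 [ 1.6844  0.4497 -1.0267]
True 112.1333
ft [ 0.1977 -0.1413 -0.0769]
placed: ztop 0.17026495918656198 x [-0.0275  0.024 ] y [-0.0411 -0.0178]
114.0833
take 3 0.024012476344314894 62.88773775100708 [ 0.2667  0.4521 -1.7942]
0.02409133001961328 118.5833
leg pts 1245 [-0.0264 -0.0058 -0.0006] board [-0.022   0.0045  0.0095]
0.17 [-0.5246 -0.0859 -0.7102]
0.155 [-0.246  -0.0928 -0.8515]
0.145 [-0.309  -0.668   0.6999]
0.136 [ 0.1861  0.8063 -0.1998]
True 122.0167
ft [0.1716 0.0843 0.4802]
placed: ztop 0.17013345047548717 x [-0.0276  0.0239] y [-0.1011 -0.0779]
123.9667
leg pts 935 [-0.029  -0.0083 -0.0002] board [-0.0261  0.0012  0.0087]
placed: ztop 0.1694768605585163 x [-0.0278  0.0235] y [0.0788 0.1015]
placed: ztop 0.1687946984070178 x [-0.0276  0.0232] y [0.0194 0.0424]
placed: ztop 0.16989191127584724 x [-0.0279  0.024 ] y [-0.0408 -0.0178]
placed: ztop 0.17019306490567704 x [-0.028   0.0231] y [-0.1008 -0.0778]
brush top (array([0.4167, 0.347 ]), array([0.0215, 0.0188])) 125.3
```

View pics/s11c.png

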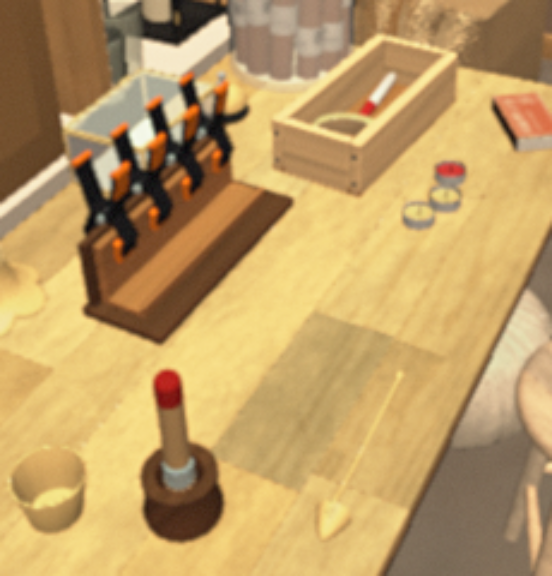

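The picture shows all four clamps biting board and ledge, spread along the ledge at (105,215) to (205,135). The brush is upright in its pot at (175,440), and the cup and tealights are in place. Handing in.

```bash
python3 -c "
from station import order
print(order.close_job())"
```

```text
the job is handed in; nothing more can be done
None
```

The job is handed in, but `close_job()` returned no verdict. In my last check, glue was wiped along the whole board, the ledge was flush and centred under all four clamps, and the brush was upright in its pot, with no sign that the cup or tealights had moved.

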